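# True a spoked wheel by counted quarter turns

## Robot

A 6-joint arm with a two-finger parallel gripper is mounted at the origin on the work surface. World frame = base frame: x ahead of the robot, y to its left, z up, the work surface at z = 0. Lengths are in mm, angles in rad, forces in N, time in s.
With the tool pointing down it reaches from about 300 to 775 mm from the base axis. Payload 14.6 kg.
Tool frame: the origin (TCP) lies midway between the tips of the shut fingers; the grasp point (between the pads) lies 19 mm behind it; z points along the fingers, y is the direction in which the jaws open and shut (so a half turn about z gives the same grasp; the last joint's range is limited). The gripper opens to 85 mm and grips with 20 to 120 N. Pads are 22 mm wide; open, the fingers measure 114 mm over their backs; the gripper's body (76 mm by 85 mm) begins 54 mm behind the grasp point. The pads swing forward as they close: fully open they stand 13 mm farther back than shut.
Start: joints at [-1.235, 0.3, 1.521, -0, 1.321, -0.067], TCP at [215.59, -505.975, 231.281] pointing down, gripper open.
Joint ranges: [-3.03, 3.03], [-0.79, 2.21], [0.23, 2.52], [-1.04, 4.18], [0, 3.07], [-2.55, 2.55]. Speed limits (rad/s): [2.22, 2.22, 2.57, 3.14, 3.14, 3.14].

## Interface

Orientations are given as a rotation vector (axis times angle).
In Python, from rig import r gives the robot as it stands. The module is installed in compiled form; this text tells all that it offers.
- The arm moves only by the tool step_arm, never from a script. Its arguments are lists of equal length, an entry for each row: "jaw": the opening, from 0 (shut) to 1 (fully open); "offset": the shift along the tool's x, y, z in units of 30 mm (1.0 is 30 mm), a list of three; "twist": the turn about the tool's z in degrees. A call has 1 to 8 rows; each row is the pose to reach, as a shift and turn from the pose measured when the call began, along the tool's axes at that moment; what a row does not reach only later rows make up. A row lasts 1/12 s, in which the tool goes at most 41.7 mm and 7.16 degrees, less where a joint would pass 70% of its speed; a pose out of reach is approached as far as the arm can. A call with a gripper value outside its range is refused whole. The fingers move at their own pace and stop on an object; "newtons" is the grip in N (left out, the last holds). Time passes only in rows, so rows that repeat a pose let the fingers close. It gives the time, the measured TCP pose, the force and the opening at its end, in the units of the state.
- r.observe(): the state, without advancing time (a new reading comes with each control period).
- r.camera(name): name is "scene" or "side" or "wrist"; returns a dict with "image" (384x512x3 uint8, red, green, blue), "camera_matrix" (3x3 intrinsics, pixels), "R" (3x3) and "t" (3): a world point X has camera coordinates R X + t. Camera axes: x right, y down, z forward; pixel columns grow to the right and rows downward; lengths in mm; the calibration is good to about 2 mm. A picture is of the moment at which its call begins. There is no depth.
- r.sign_off(): hands the job in, once; it reports no verdict.
The state is a dict: "time": time; "joint_pos": joint angles; "joint_vel": joint speeds; "tau": joint torques, N m; "ee_pos": TCP position; "orientation": TCP orientation; "contact_force": force on the tool from outside, world axes, zero at the start; "moment": the same for the moment, N m; "width": finger opening in mm.
Only numpy, scipy, OpenCV 4.12 (cv2) and the standard library are available. Lean on these libraries where they do the work, as an engineer would, in place of code of your own. Each camera call takes 0.05 s, during which the arm holds its last target. There are 200 camera calls.

## Task

True the wheel on the craft table with the T-handled spoke key: starting at the first spoke nipple clockwise from the plywood joint block, slide the key gently all the way down over the nipple and tighten it clockwise (seen from above) by exactly one quarter turn, then tighten the next nipple clockwise around the rim by exactly two quarter turns. Feel for the play in the key, never push hard on the wheel or its nipples, then stand the key upright back in its round wooden rest and let go; leave the other three nipples and everything else on the table alone.

Things in the scene. Friction and masses are not known exactly. Their poses are not given: they have to be found in the camera images.
- wheel: plywood hoop (outer radius 106, inner 68, flat upper face 40 above the table) clamped flat on a low black turntable; it cannot move. Origin: centre at table height, z up. Five thin steel spokes run to five upright square brass nipples on the hoop, 87 from the centre, 72 degrees apart, numbered 1 to 5 clockwise seen from above; nipple 1 is on the wheel's x axis.
- joint_block (a point): centre of the plywood joint block (34 x 22, 12 high) glued on top of the hoop half-way between nipples 5 and 1, so nipple 1 is the first one clockwise from it
- key_grip (a point): the loose upright spoke key, 82 tall, 0.17 kg: centre of its black T-handle, a bar 50 long (x), 16 thick (y), 28 high (z); 68 above the key's foot. Take it across the 16 from above. Below it a round shaft (dia 14) and a steel square barrel 24 x 24, 22 high.
- key_foot (a point): centre of the key's foot = mouth of its square socket, 15.6 wide, 16 deep, sides parallel to the key's x (along the handle) and y. On a nipple it has 0.8 play on each side and about 7 degrees of lost motion each way: the nipple turns only once the play is taken up.
- rest: the key's rest: a round shallow wooden dish fixed to the table, outer radius 32, inner radius 26, rim 12 high, inner floor 4 above the table. Origin: its centre at table height. The key starts standing in it.
- post1: nipple 1's steel collar, fixed on the hoop: radius 11, 4 high, origin at the centre of its underside, on the nipple's axis. The brass nipple is a square 14 x 14 (13.8 near the top) from 4 to 14 above the origin, then tapering evenly to 8 x 8 at 18. With the key fully down its foot rests on the collar, 4 above the origin. At joint 0 the nipple's flats are parallel to this body's x and y.
- nip1 (a joint): turn of nipple 1 in rad, 0 at the start, growing clockwise seen from above; a quarter turn is 1.571. It drags with a steady 0.06 to 0.085 N m and stays where it is left.
- post2: nipple 2's steel collar and nipple, same shape, sizes and axes as at nipple 1 (body post1)
- nip2 (a joint): turn of nipple 2 in rad, 0 at the start, growing clockwise seen from above; a quarter turn is 1.571. It drags with a steady 0.06 to 0.085 N m and stays where it is left.
- post3: nipple 3's steel collar and nipple, same shape, sizes and axes as at nipple 1 (body post1)
- nip3 (a joint): turn of nipple 3 in rad, 0 at the start, growing clockwise seen from above; a quarter turn is 1.571. It drags with a steady 0.06 to 0.085 N m and stays where it is left.
- post4: nipple 4's steel collar and nipple, same shape, sizes and axes as at nipple 1 (body post1)
- nip4 (a joint): turn of nipple 4 in rad, 0 at the start, growing clockwise seen from above; a quarter turn is 1.571. It drags with a steady 0.06 to 0.085 N m and stays where it is left.
- post5: nipple 5's steel collar and nipple, same shape, sizes and axes as at nipple 1 (body post1)
- nip5 (a joint): turn of nipple 5 in rad, 0 at the start, growing clockwise seen from above; a quarter turn is 1.571. It drags with a steady 0.06 to 0.085 N m and stays where it is left.
- hubcap: bystander, leave alone: loose wooden disc, radius 19, 12 high, lying on the wheel's hub; origin under its centre
- jar: bystander, leave alone: amber glass jar, radius 27, 70 high, standing on the table; origin under its centre
- bobbin: bystander, leave alone: small wooden bobbin, radius 17, 30 high, standing on the table; origin under its centre
- blanks: bystander, leave alone: stack of plywood coaster blanks, 90 x 90 x 40; origin under its centre
- glue: bystander, leave alone: white glue bottle, radius 25, 130 high; origin under its centre
- camera: bystander, leave alone: small white and black camera, about 110 wide and 80 high; origin under its body
- driver: bystander, leave alone: screwdriver lying on the table; origin under it
Not all that is in view belongs to the job. Leave any yellow look-alike of the part that bears key_grip alone.

How it is judged (in metres and radians):
On the way, in this order (a step that is already met when the one before it is completed fails the run):
1. the key is seated on nipple 1 and has turned it one quarter turn clockwise, nipple 2 still as it was (value of joint nip1 between 1.471 and 1.671 rad and horizontal distance between key_foot and post1 below 0.004 m and z of key_foot in the frame of post1 below 0.008 m and angle between key_foot's own z axis and vertical below 0.12 rad and value of joint nip2 between -0.15 and 0.15 rad), for 0.1 s.
2. the key is seated on nipple 2 and has turned it two quarter turns clockwise (value of joint nip1 between 1.471 and 1.671 rad and value of joint nip2 between 3.022 and 3.262 rad and horizontal distance between key_foot and post2 below 0.004 m and z of key_foot in the frame of post2 below 0.008 m and angle between key_foot's own z axis and vertical below 0.12 rad), for 0.1 s.
At the end, for the whole second after the job is handed in: Nipple 1 stands one quarter turn clockwise from its start (within 0.10 rad), nipple 2 two quarter turns (within 0.12 rad), nipples 3 to 5 as they were (within 0.15 rad), and the key stands upright on the floor of its rest (foot within 15 mm of its centre, tilt under 0.08 rad) (value of joint nip1 between 1.471 and 1.671 rad and value of joint nip2 between 3.022 and 3.262 rad and horizontal distance between key_foot and rest below 0.015 m and z of key_foot in the frame of rest below 0.008 m and angle between key_foot's own z axis and vertical below 0.08 rad and value of joint nip3 between -0.15 and 0.15 rad and value of joint nip4 between -0.15 and 0.15 rad and value of joint nip5 between -0.15 and 0.15 rad); the robot touches nothing.
It fails at once if the key or the gripper pushes on the wheel or a nipple with more than 40 N (contact force between anything else and wheel above 40 N or contact force between anything else and post1 above 40 N or contact force between anything else and post2 above 40 N or contact force between anything else and post3 above 40 N or contact force between anything else and post4 above 40 N or contact force between anything else and post5 above 40 N).
It fails at once if nipple 3, 4 or 5 is turned by more than 0.2 rad (value of joint any of nip3, nip4, nip5 above 0.2 rad or value of joint any of nip3, nip4, nip5 below -0.2 rad).
It fails at once if a bystander is moved by more than 25 mm (distance of any of hubcap, jar, bobbin, blanks, glue, camera, driver from where it was at the start of the episode above 0.025 m).
It also fails if it takes over 72 s, if anything falls off the work surface, if the arm or the gripper's body presses on something with over 40 N, if the wrist force passes 120 N, or if a joint passes its speed limit or range.

## Working session

There is one attempt and no reset: what is moved stays moved. The work goes in short steps, Python scripts to look and compute and a tool call to move; the robot and the scene stay as the last step left them, time stands still between calls to the robot, and variables do not carry over. Pictures are saved under pics/ and viewed, about 8 in all and at most 12, crops included, and the job is handed in when it is done.

Besides the shell and the picture viewer there is one more tool, called after ">>>" as name(argument=value, ...), one argument or row to a line, values as JSON. step_arm: Moves the arm, as the interface text tells. Its arguments: {"type":"object","properties":{"jaw":{"type":"array"},"offset":{"type":"array"},"twist":{"type":"array"},"newtons":{"type":"number"}},"required":["jaw","offset","twist"]}

```bash
mkdir -p pics
cat > h.py <<'E'
from rig import r
import numpy as np, cv2
from scipy.spatial.transform import Rotation as Rot
def shot(name,fn):
    c=r.camera(name); np.savez('pics/'+fn+'.npz',**c)
    cv2.imwrite('pics/'+fn+'.png',c['image'][:,:,::-1]); return c
def load(fn): return dict(np.load('pics/'+fn+'.npz'))
def ray(c,u,v,z):
    K,R,t=c['camera_matrix'],c['R'],c['t']
    d=R.T@np.linalg.solve(K,[u,v,1]); o=-R.T@t
    return o+d*(z-o[2])/d[2]
def proj(c,X):
    p=c['camera_matrix']@(c['R']@np.array(X,float)+c['t']); return p[:2]/p[2]
E
python3 - <<'E'
from h import *
a=shot('scene','s0')['image'];b=shot('side','d0')['image']
cv2.imwrite('pics/both.png',np.vstack([np.hstack([a,b])])[:,:,::-1])
im=cv2.resize(np.hstack([a,b]),(800,300));
for n in('s0','d0'):
    c=load(n);print(n,-c['R'].T@c['t'])
c=shot('wrist','w0');print(-c['R'].T@c['t']);print(r.observe())
E
```

```text
s0 [1057.58462676 -617.02669331  843.33658673]
d0 [301.64680288 630.14921115 580.42561334]
[ 279.55787876 -478.43594649  373.88222763]
{'time': 0.15, 'joint_pos': array([-1.23457067e+00,  3.00350466e-01,  1.52143955e+00,  1.69078676e-05,
        1.32069035e+00, -6.65971571e-02]), 'joint_vel': array([-0.00141425, -0.00323834, -0.0015416 , -0.00011582,  0.000763  ,
        0.0010349 ]), 'tau': array([ 1.03344992e-03, -5.43670607e+01, -3.61889541e+01, -8.62827778e-05,
        3.12664568e-03, -1.11783427e-05]), 'ee_pos': array([ 215.55348343, -505.80943846,  230.84736355]), 'orientation': array([-3.07722326e+00, -6.28300296e-01,  1.61877019e-04]), 'contact_force': array([ 0.35373328, -1.34086646,  0.37396927]), 'moment': array([-3.53441961e-02,  7.40177322e-05, -1.73465614e-02]), 'width': 85.10869798652048}
```

View pics/s0.png

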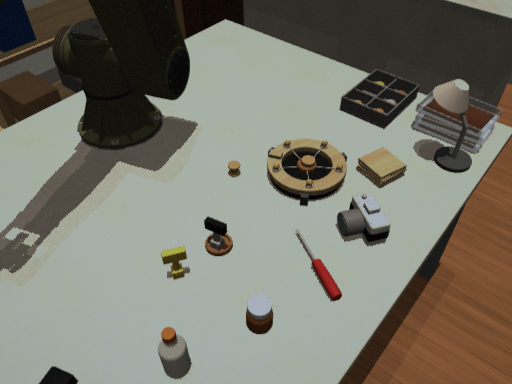

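View pics/d0.png

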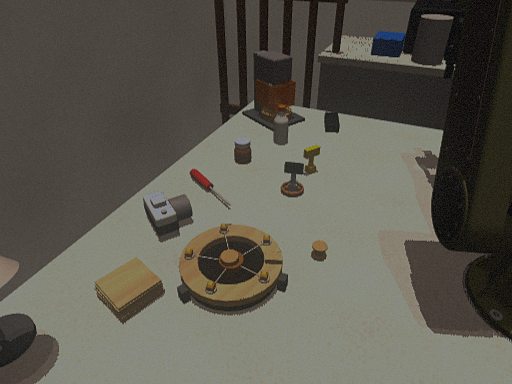

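Scene view: the black T-key stands in its round rest at about (217,238), and the yellow look-alike is at (175,262). The key meant is the black one in the rest. The wheel is at (307,165). Side view: key (292,178), yellow one (311,158), wheel (231,265). Next, one enlarged crop to confirm.

Run:
```python
from h import *
def crop(n,u,v,w,h): return cv2.resize(load(n)['image'][v:v+h,u:u+w],(400,300),interpolation=cv2.INTER_CUBIC)
a=np.vstack([np.hstack([crop('s0',260,130,100,75),crop('d0',172,216,120,90)]),np.hstack([crop('s0',150,205,100,75),crop('d0',270,140,80,60)])])
cv2.imwrite('pics/c1.png',a[:,:,::-1])
```

```text
(no output)
```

View pics/c1.png

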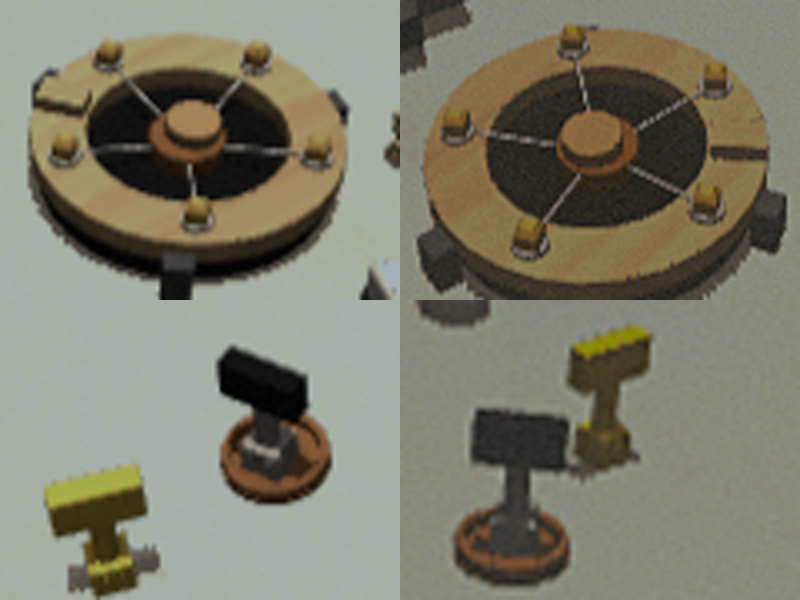

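The crop confirms it. The black key stands in the round dish, and the yellow one stands on bare table. The joint block is at scene crop (62,92) and side crop (740,140). Clockwise from it come nipple 1 at scene crop (108,54) / side crop (706,203), and nipple 2 at (258,57) / (530,235).

Run:
```python
from h import *
from scipy.optimize import least_squares
s,d=load('s0'),load('d0')
S=[(260+x/4,130+y/4) for x,y in[(108,54),(258,57),(318,148),(197,213),(65,147)]]
D=[(172+(x-400)*.3,216+y*.3) for x,y in[(706,203),(530,235),(457,128),(572,40),(715,77)]]
def pts(p): return [[p[0]+87*np.cos(p[2]-i*np.radians(72)),p[1]+87*np.sin(p[2]-i*np.radians(72)),51] for i in range(5)]
for nm,use in(('s',[(s,S)]),('d',[(d,D)]),('both',[(s,S),(d,D)])):
    f=lambda p:np.concatenate([proj(c,X)-u for c,U in use for X,u in zip(pts(p),U)])
    c0=ray(s,307,165,40)
    q=min((least_squares(f,[c0[0],c0[1],a]) for a in np.arange(0,6,1)),key=lambda q:q.cost)
    print(nm,q.x[:2],np.degrees(q.x[2]),q.cost)
print(np.round(pts(q.x)))
# key handle
for nm,c,u in(('s',s,(150+263/4,205+(382-300)/4)),('d',d,(270+(520-400)/5,140+(440-300)/5))): print(nm,ray(c,*u,72))
for nm,c,u in(('s',s,(150+275/4,205+(455-300)/4)),('d',d,(270+(512-400)/5,140+(545-300)/5))): print('rest',nm,ray(c,*u,8))
# handle top edge direction
print([ray(s,150+x/4,205+(y-300)/4,86)[:2] for x,y in((228,350),(305,378))],[ray(d,270+(x-400)/5,140+(y-300)/5,86)[:2] for x,y in((475,410),(570,416))])
o=r.observe();R=Rot.from_rotvec(o['orientation']).as_matrix();print(R.round(3))
```

```text
s [575.26130756 171.51298237] 164.52163303265328 0.27650589802153
d [568.9479181  178.46484615] 164.809602232645 1.4880523377404324
both [571.00337103 176.33615734] 164.73614340310914 11.42155875675466
[[487. 199.  51.]
 [567. 263.  51.]
 [652. 207.  51.]
 [625. 108.  51.]
 [523. 104.  51.]]
s [ 557.78720085 -160.71495918   72.        ]
d [ 555.55857725 -158.05555884   72.        ]
rest s [ 560.25684804 -159.47038585    8.        ]
rest d [ 554.26166081 -151.24488795    8.        ]
[array([ 535.6471822, -164.1302237]), array([ 582.6940835 , -152.29045592])] [array([ 580.86948732, -155.36419177]), array([ 532.4867134 , -170.14670841])]
[[ 0.92   0.392 -0.   ]
 [ 0.392 -0.92   0.001]
 [ 0.    -0.001 -1.   ]]
```

```bash
cat >> h.py <<'E'
def tool(o=None):
    o=o or r.observe(); return np.array(o['ee_pos']),Rot.from_rotvec(o['orientation']).as_matrix()
def plan(target,yaw):
    """offset (30mm units) and twist (deg) to TCP target with tool x at world yaw deg"""
    p,R=tool(); d=R.T@(np.array(target)-p)/30
    y0=np.degrees(np.arctan2(R[1,0],R[0,0])); tw=-(yaw-y0)
    print('at',p.round(2),'yaw',y0.round(2),'tilt',np.degrees(np.arccos(-R[2,2])).round(2),'offset',d.round(3),'twist',round(tw,2))
E
python3 - <<'E'
from h import *
c=load('w0');p,R=tool()
Rc=c['R']@R; tc=c['t']+c['R']@p
print(Rc.round(3),tc,c['camera_matrix'])
plan([556.5-65,-160-18,250],16)
E
```

```text
[[-0.     1.     0.   ]
 [-0.962 -0.    -0.274]
 [-0.274 -0.     0.962]] [  0.29868275  27.81616422 156.62380031] [[334.80840314   0.         252.0032752 ]
 [  0.         334.80840314 190.12880953]
 [  0.           0.           1.        ]]
at [ 215.55 -505.81  230.85] yaw 23.08 tilt 0.05 offset [12.746 -6.447 -0.632] twist 7.08
```

>>> step_arm(
  jaw=[1, 1, 1, 1, 1, 1, 1, 1],
  offset=[
    [1.3, -0.5, -0.1],
    [2.6, -1.1, -0.2],
    [3.8, -1.6, -0.3],
    [5.1, -2.1, -0.4],
    [6.4, -2.6, -0.5],
    [7.7, -3.1, -0.6],
    [8.9, -3.6, -0.6],
    [10.2, -4.1, -0.6],
  ],
  twist=[1, 2, 3, 4, 5, 6, 7, 7],
)

```text
time: 0.82
ee_pos: [449.7, -271.1, 249.2]
orientation: [-3.11, -0.437, 0.0]
contact_force: [0.6, -0.8, 1.0]
width: 85.3
```

```bash
python3 -c "
from h import *
plan([556.5,-160,250],16)"
```

```text
at [ 449.72 -271.12  249.15] yaw 16.01 tilt 0.04 offset [ 4.443 -2.579 -0.026] twist 0.01
```

>>> step_arm(
  jaw=[1, 1, 1, 1, 1, 1],
  offset=[
    [1.1, -0.6, 0],
    [2.2, -1.3, 0],
    [3.3, -1.9, 0],
    [4.0, -2.3, 0],
    [4.44, -2.58, 0],
    [4.44, -2.58, 0],
  ],
  twist=[0, 0, 0, 0, 0, 0],
)

```text
time: 1.32
ee_pos: [557.7, -157.6, 248.5]
orientation: [-3.109, -0.442, 0.001]
contact_force: [-0.3, -0.4, -0.3]
width: 85.2
```

Run:
```python
from h import *
c=shot('wrist','w1'); plan([556.5,-160,250],16)
u=proj(c,[556.5,-160,86]).astype(int);print(u,proj(c,[556.5,-160,8]))
im=c['image'][120:320,130:400]
cv2.imwrite('pics/w1c.png',cv2.resize(im,None,fx=2.9,fy=2.9,interpolation=cv2.INTER_CUBIC)[:,:,::-1])
```

```text
at [ 556.86 -158.95  248.64] yaw 16.13 tilt 0.08 offset [-0.021  0.03  -0.045] twist 0.13
[254 174] [254.29448191 158.80890927]
```

View pics/w1c.png

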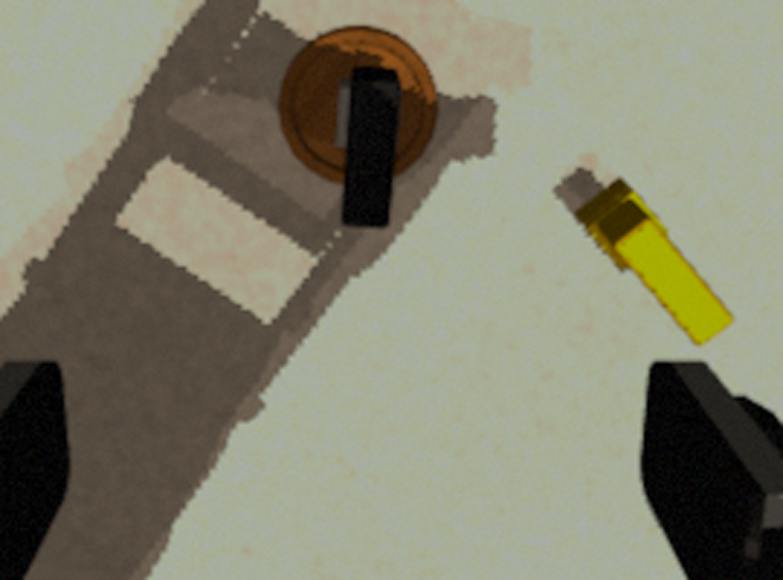

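Wrist view (crop scale 2.9, origin (130,120)): the black handle's top face runs from about (376,85) to (366,224), nearly along the tool x. The rest circle is centred at about (358,105). The yellow look-alike is clear, at (660,270).

Run:
```python
from h import *
c=load('w1'); P=lambda x,y,z: ray(c,130+(x+.5)/2.9-.5,120+(y+.5)/2.9-.5,z)[:2]
a,b=P(343,222,86),P(388,225.5,86); m=(a+b)/2
l,l2=P(357,90,86),P(398.5,90,86); ax=(l+l2)/2-m
yaw=np.degrees(np.arctan2(ax[1],ax[0])); print('width',np.linalg.norm(a-b),np.linalg.norm(l-l2),'axis',yaw,np.degrees(np.arctan2(*((a-b)[::-1])))-90,'center',m+25*ax/np.linalg.norm(ax))
print('rest',P(358,105,12),np.linalg.norm(P(279,105,12)-P(437,105,12)))
g=cv2.cvtColor(c['image'],cv2.COLOR_RGB2GRAY)[135:205,235:280]
print((g<22).sum()); n,lab,st,ce=cv2.connectedComponentsWithStats((g<22).astype(np.uint8)); k=1+np.argmax(st[1:,4])
rr=cv2.minAreaRect(np.argwhere(lab==k)[:,::-1].astype(np.float32)+[[235,135]]*1);print(rr,st[k])
bp=cv2.boxPoints(rr);print([ray(c,*q,86)[:2].round(1) for q in bp])
plan([0,0,0],0)
```

```text
width 14.865343845486004 13.14167738873785 axis 11.332330500215125 11.543557743262127 center [ 559.96542032 -162.25597215]
rest [ 560.0995961  -157.52926138] 62.41803226420829
840Traceback (most recent call last):
  File "<stdin>", line 9, in <module>
cv2.error: OpenCV(4.12.0) /io/opencv/modules/imgproc/src/convhull.cpp:143: error: (-215:Assertion failed) total >= 0 && (depth == CV_32F || depth == CV_32S) in function 'convexHull'
```

Run:
```python
from h import *
plan([560,-162,110],11.4);plan([560,-162,54],11.4)
```

```text
at [ 556.86 -158.95  248.64] yaw 16.13 tilt 0.08 offset [0.076 0.132 4.621] twist 4.73
at [ 556.86 -158.95  248.64] yaw 16.13 tilt 0.08 offset [0.077 0.134 6.488] twist 4.73
```

>>> step_arm(
  jaw=[0.7, 0.6, 0.6, 0.6, 0.6, 0.6, 0.6, 0.6],
  offset=[
    [0.08, 0.13, 1.2],
    [0.08, 0.13, 2.4],
    [0.08, 0.13, 3.6],
    [0.08, 0.13, 4.6],
    [0.08, 0.13, 5.4],
    [0.08, 0.13, 6.1],
    [0.08, 0.13, 6.48],
    [0.08, 0.13, 6.48],
  ],
  twist=[4.7, 4.7, 4.7, 4.7, 4.7, 4.7, 4.7, 4.7],
)

```text
time: 2.03
ee_pos: [558.5, -162.2, 52.0]
orientation: [-3.123, -0.311, 0.007]
contact_force: [-1.2, 0.3, -1.3]
width: 51.1
```

Run:
```python
from h import *
plan([560,-162,54],11.4)
c=shot('side','d2')
```

```text
at [ 558.51 -162.21   52.  ] yaw 11.38 tilt 0.3 offset [ 0.05   0.003 -0.067] twist -0.02
```

Good; close on the handle.

>>> step_arm(
  jaw=[0.4, 0.25, 0.1, 0, 0, 0, 0, 0],
  offset=[
    [0.03, 0, -0.05],
    [0.03, 0, -0.05],
    [0.03, 0, -0.05],
    [0.03, 0, -0.05],
    [0.03, 0, -0.05],
    [0.03, 0, -0.05],
    [0.03, 0, -0.05],
    [0.03, 0, -0.05],
  ],
  twist=[0, 0, 0, 0, 0, 0, 0, 0],
  newtons=60,
)

```text
time: 2.75
ee_pos: [561.0, -162.4, 56.9]
orientation: [-3.126, -0.312, 0.0]
contact_force: [-1.2, -0.4, 7.2]
width: 15.1
```

Run:
```python
from h import *
plan([560,-162,54],11.4); o=r.observe(); print(o['contact_force'],o['moment'],o['width'])
```

```text
at [ 561.02 -162.43   56.92] yaw 11.4 tilt 0.03 offset [-0.03  -0.021  0.097] twist -0.0
[-1.1623137  -0.41743488  7.19988474] [-0.05876541  0.26075658 -0.05107504] 15.126740907858276
```

>>> step_arm(
  jaw=[0, 0, 0, 0, 0, 0, 0, 0],
  offset=[
    [0, 0, -0.2],
    [0, 0, -0.6],
    [0, 0, -1.1],
    [0, 0, -1.6],
    [0, 0, -2.1],
    [0, 0, -2.6],
    [0, 0, -3.0],
    [0, 0, -3.2],
  ],
  twist=[0, -6, -13, -20, -27, -34, -41, -48],
)

```text
time: 3.42
ee_pos: [561.5, -162.6, 155.3]
orientation: [2.723, 1.564, 0.003]
contact_force: [-0.3, -0.1, -2.0]
width: 15.1
```

Run:
```python
from h import *
plan([487,199,152],164.7); o=r.observe(); print(o['contact_force'],o['moment'],o['width'])
```

```text
at [ 561.49 -162.6   155.34] yaw 59.75 tilt 0.13 offset [ 9.161 -8.217  0.1  ] twist -104.95
[-0.27402741 -0.11884949 -1.96167191] [-0.015515   -0.08503155  0.03433876] 15.140755644564065
```

Held (−2 N ≈ key weight). Continue to above nipple 1.

>>> step_arm(
  jaw=[0, 0, 0, 0, 0, 0, 0, 0],
  offset=[
    [0.6, -0.5, 0.1],
    [1.4, -1.2, 0.1],
    [2.3, -2.0, 0.1],
    [3.2, -2.9, 0.1],
    [4.1, -3.7, 0.1],
    [5.0, -4.5, 0.1],
    [5.9, -5.3, 0.1],
    [6.8, -6.1, 0.1],
  ],
  twist=[-6, -13, -20, -27, -34, -41, -48, -55],
)

```text
time: 4.08
ee_pos: [505.5, 107.5, 152.8]
orientation: [1.684, 2.649, 0.002]
contact_force: [0.2, -0.1, -1.9]
width: 15.3
```

Run:
```python
from h import *
plan([487,199,152],164.7)
```

```text
at [505.48 107.46 152.79] yaw 115.09 tilt 0.17 offset [3.025 0.736 0.024] twist -49.61
```

>>> step_arm(
  jaw=[0, 0, 0, 0, 0, 0, 0, 0],
  offset=[
    [0.7, 0.17, 0],
    [1.4, 0.34, 0],
    [2.0, 0.5, 0],
    [2.5, 0.6, 0],
    [2.85, 0.7, 0],
    [3.03, 0.74, 0],
    [3.03, 0.74, 0],
    [3.03, 0.74, 0],
  ],
  twist=[-7, -14, -21, -28, -35, -42, -48, -49.6],
)

```text
time: 4.75
ee_pos: [486.8, 199.6, 153.3]
orientation: [0.406, 3.112, 0.0]
contact_force: [-0.1, 0.8, -1.3]
width: 15.1
```

Run:
```python
from h import *
c=shot('wrist','w3');plan([487,199,152],164.7);print(proj(c,[487,199,58]))
cv2.imwrite('pics/w3b.png',cv2.resize(c['image'],None,fx=1.5625,fy=1.5625,interpolation=cv2.INTER_CUBIC)[:,:,::-1])
```

```text
at [486.89 199.44 153.25] yaw 164.99 tilt 0.19 offset [-0.007 -0.013  0.042] twist 0.29
[250.73915989 192.21533122]
```

View pics/w3b.png

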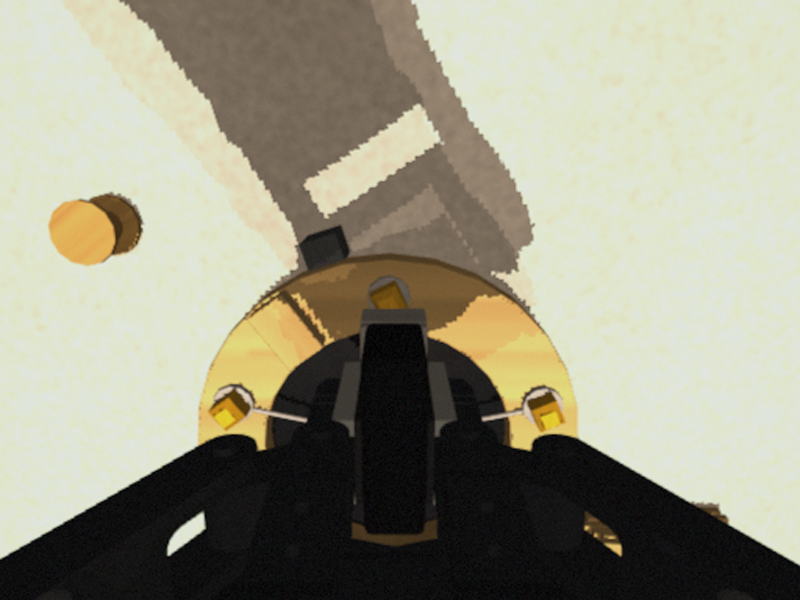

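Here the key barrel's front foot edge is at (360–427, 317). Nipple 1 peeks out at (388,295) with visibly rotated flats, nipple 5 is at (230,408) and nipple 2 at (545,410). I'll shift 60 mm inward so that the camera is above nipple 1.

>>> step_arm(
  jaw=[0, 0, 0, 0, 0, 0],
  offset=[
    [-0.6, 0, 0],
    [-1.3, 0, 0],
    [-1.8, 0, 0],
    [-2.0, 0, 0],
    [-2.0, 0, 0],
    [-2.0, 0, 0],
  ],
  twist=[0, 0, 0, 0, 0, 0],
)

```text
time: 5.3
ee_pos: [544.3, 183.9, 153.4]
orientation: [0.411, 3.112, 0.0]
contact_force: [-1.1, 0.8, -1.8]
width: 15.0
```

Run:
```python
from h import *
c=shot('wrist','w4');plan([487,199,152],164.7)
u1=proj(c,[487,199,58]);u2=proj(c,[567,263,58]);u5=proj(c,[523,104,58]);print(u1,u2,u5)
out=[]
for u in(u1,u2,u5):
    x,y=int(u[0])-16,int(u[1])-16;x=min(max(x,0),480);y=min(max(y,0),352); print(x,y); out.append(cv2.resize(c['image'][y:y+32,x:x+32],(256,256),interpolation=cv2.INTER_CUBIC))
# foot region of barrel
y,x=185,220; b=cv2.resize(c['image'][y:y+64,x:x+64],(256,256),interpolation=cv2.INTER_CUBIC)
a=np.vstack([np.hstack(out),np.hstack([b,cv2.resize(c['image'],(341,256)),np.zeros((256,171,3),np.uint8)])])
cv2.imwrite('pics/w4b.png',a[:,:,::-1])
```

```text
at [544.1  184.07 153.42] yaw 164.98 tilt 0.16 offset [ 1.967 -0.013  0.042] twist 0.28
[251.0070563  109.78492883] [362.14508276 193.49866954] [140.04826145 192.12072396]
235 93
346 177
124 176
```

View pics/w4b.png

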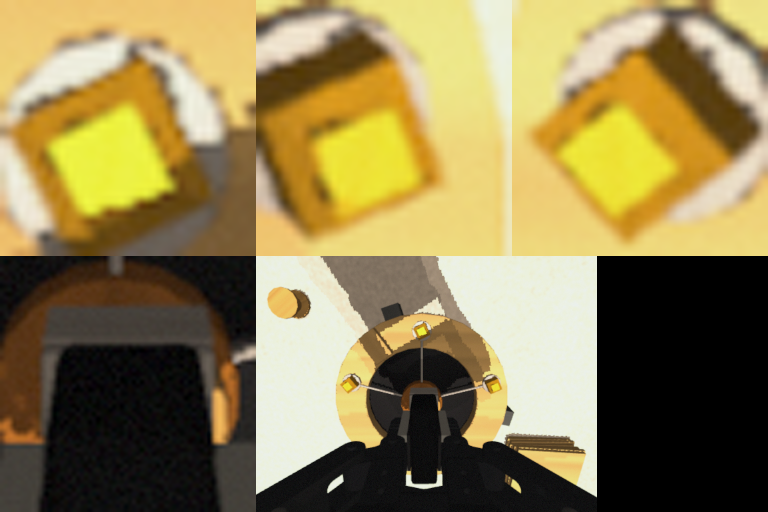

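Run:
```python
from h import *
c=load('w4'); im=c['image']; f=8
def sq(x,y):
    g=cv2.resize(im[y:y+32,x:x+32],None,fx=f,fy=f,interpolation=cv2.INTER_CUBIC)
    h=cv2.cvtColor(g,cv2.COLOR_RGB2HSV); m=((g[...,1]>200)&(g[...,0]>200)&(g[...,2]<110)&(h[...,0]>=26)).astype(np.uint8)
    m=cv2.morphologyEx(m,cv2.MORPH_OPEN,np.ones((15,15),np.uint8))
    n,l,s,ce=cv2.connectedComponentsWithStats(m); k=1+np.argmax(s[1:,4])
    rr=cv2.minAreaRect(np.argwhere(l==k)[:,::-1].astype(np.float32))
    b=cv2.boxPoints(rr); W=np.array([ray(c,x+(u+.5)/f-.5,y+(v+.5)/f-.5,58)[:2] for u,v in b])
    e=W[1]-W[0];e2=W[2]-W[1]; return rr,W.mean(0),np.linalg.norm(e),np.linalg.norm(e2),np.degrees(np.arctan2(e[1],e[0]))%90
C=[]
for nm,x,y in((1,235,93),(2,346,177),(5,124,176)):
    q=sq(x,y);C.append(q[1]);print(nm,q)
print(np.linalg.norm(C[0]-C[1]),2*87*np.sin(np.radians(36)),np.linalg.norm(C[0]-C[2]))
# wheel fit
from scipy.optimize import least_squares
F=lambda p:np.concatenate([[p[0]+87*np.cos(p[2]-i*1.2566)-w[0],p[1]+87*np.sin(p[2]-i*1.2566)-w[1]] for i,w in zip((0,1,4),C)])
s=least_squares(F,[571,176,2.875]);print(s.x[:2],np.degrees(s.x[2]),s.fun.round(1))
# manual outer square of nip1
M=[(12,128),(135,60),(212,195)]
W=[ray(c,235+(u+.5)/8-.5,93+(v+.5)/8-.5,54)[:2] for u,v in M]
print([np.degrees(np.arctan2(*(W[i+1]-W[i])[::-1]))%90 for i in(0,1)],[np.linalg.norm(W[i+1]-W[i]) for i in(0,1)],(W[0]+W[2])/2)
p,R=tool()
for zf in(98,100.4,103):
    a=ray(c,220+48/4,198,zf);b=ray(c,220+217/4,198,zf)
    print(zf,np.linalg.norm(a-b),'foot in tool',(R.T@((a+b)/2-p)).round(2)-[12,0,0])
```

```text
1 (((109.28855895996094, 164.08047485351562), (91.81615447998047, 94.27735900878906), 64.39781188964844), array([488.66098037, 196.54815336]), np.float64(8.125346118514814), np.float64(7.792997161383567), np.float64(9.848177343202025))
2 (((110.43806457519531, 161.23300170898438), (78.36036682128906, 85.88549041748047), 67.47943115234375), array([568.95645061, 260.56546817]), np.float64(7.771811544580041), np.float64(7.844470409330099), np.float64(9.105799156858808))
5 (((104.87704467773438, 159.8524627685547), (87.70527648925781, 79.63894653320312), 50.19443130493164), array([524.86564808, 100.64087761]), np.float64(7.880254989481329), np.float64(7.98198721704488), np.float64(23.586448415386116))
102.69167023998234 102.27463389889033 102.51333331122262
[572.72967306 173.45842205] 164.59813360844834 [ 0.2  0.  -0.2 -0.2 -0.   0.2]
[np.float64(13.02401933342901), np.float64(15.473144700926243)] [np.float64(12.267055870133582), np.float64(13.40964742437535)] [488.71698724 196.77468913]
98 26.233602927255713 foot in tool [-4.27  0.87 55.4 ]
100.4 25.916060734320745 foot in tool [-3.52  0.86 53.  ]
103 25.572056691974492 foot in tool [-2.7   0.85 50.39]
```

The wheel fit is consistent: nipple spacing 102.6 against 102.3 expected, residual 0.2 mm. Nipple 1 flats are at about 13.5° (mod 90). I'll align to yaw 193.5 and re-measure from there before going down.

```bash
python3 -c "
from h import *
plan([547,210.6,153],193.5)"
```

```text
at [544.1  184.07 153.42] yaw 164.98 tilt 0.16 offset [0.136 0.879 0.014] twist -28.52
```

>>> step_arm(
  jaw=[0, 0, 0, 0, 0, 0, 0],
  offset=[
    [0.03, 0.2, 0],
    [0.07, 0.4, 0],
    [0.1, 0.6, 0],
    [0.14, 0.8, 0],
    [0.14, 0.88, 0],
    [0.14, 0.88, 0],
    [0.14, 0.88, 0],
  ],
  twist=[-6, -12, -18, -24, -28.5, -28.5, -28.5],
)

```text
time: 5.93
ee_pos: [546.3, 210.9, 153.6]
orientation: [-0.365, 3.118, -0.001]
contact_force: [-0.0, 0.3, -1.2]
width: 14.9
```

Run:
```python
from h import *
c=shot('wrist','w5');plan([547,210.6,153],193.5)
im=c['image'];u=proj(c,[488.8,196.6,56]);print(u)
x,y=int(u[0])-20,int(u[1])-20;print(x,y)
a=np.hstack([cv2.resize(im[y:y+40,x:x+40],(400,400),interpolation=cv2.INTER_CUBIC),cv2.resize(im[180:220,222:284][:, :],(620*400//620,258),interpolation=cv2.INTER_CUBIC) if 0 else cv2.resize(cv2.convertScaleAbs(im[180:240,222:282],alpha=2),(400,400),interpolation=cv2.INTER_CUBIC)])
cv2.imwrite('pics/w5b.png',a[:,:,::-1])
```

```text
at [546.47 210.74 153.57] yaw -166.68 tilt 0.16 offset [-0.016 -0.008  0.019] twist -360.18
[250.77783804 109.36130363]
230 89
```

View pics/w5b.png

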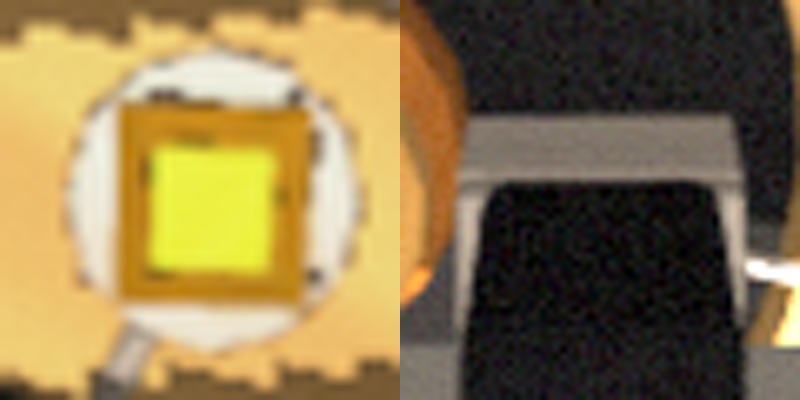

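The nipple flats are square to the tool now: top face x 148–274, y 147–272 in the 10x crop. The barrel's foot edge is level at row ≈115, columns 464–733 in the right crop.

```bash
cat >> h.py <<'E'
def rel(c,nip,foot_l,foot_r,zn,zf,p,R):
    n=R.T@(ray(c,*nip,zn)-p); a,b=ray(c,*foot_l,zf),ray(c,*foot_r,zf)
    f=R.T@((a+b)/2-p)-[12,0,0]; print('nip in tool',n.round(2),'foot',f.round(2),'w',np.linalg.norm(a-b).round(1),'move',((n-f)/30).round(3)); return n,f
E
python3 - <<'E'
from h import *
c=load('w5');p,R=tool()
for zf in (100.5,103): rel(c,(250.65,109.5),(231.2,196.8),(272,196.8),58,zf,p,R)
E
```

```text
nip in tool [59.63 -0.47 95.41] foot [-2.6   0.22 53.04] w 25.0 move [ 2.074 -0.023  1.412]
nip in tool [59.63 -0.47 95.41] foot [-1.83  0.22 50.54] w 24.7 move [ 2.049 -0.023  1.496]
```

>>> step_arm(
  jaw=[0, 0, 0, 0, 0, 0, 0, 0],
  offset=[
    [0.6, 0, 0],
    [1.3, -0.01, 0],
    [1.8, -0.02, 0],
    [2.06, -0.02, 0.2],
    [2.06, -0.02, 0.6],
    [2.06, -0.02, 1.0],
    [2.06, -0.02, 1.2],
    [2.06, -0.02, 1.2],
  ],
  twist=[0, 0, 0, 0, 0, 0, 0, 0],
)

```text
time: 6.65
ee_pos: [485.9, 195.6, 116.3]
orientation: [-0.361, 3.12, -0.002]
contact_force: [0.1, -0.1, -2.6]
width: 15.1
```

Run:
```python
from h import *
n=np.array([59.63,-.47,95.41]);f=np.array([-2.4,.22,53])
c=load('w5');R0=c['R'];
# pose at w5: p=(546.47,210.74,153.57), yaw -166.68
y=np.radians(-166.68);tx=np.array([np.cos(y),np.sin(y)]);ty=np.array([np.sin(y),-np.cos(y)])
t=np.array([546.47,210.74])+tx*(n-f)[0]+ty*(n-f)[1];print('goal',t)
plan([*t,97],-166.68);print(r.observe()['contact_force'])
c=shot('wrist','w6');im=c['image'];s=shot('side','d6')['image'];u=proj(load('d6'),[488,197,70]).astype(int)
cv2.imwrite('pics/w6b.png',np.hstack([cv2.resize(im[140:240,190:310],(480,400),interpolation=cv2.INTER_CUBIC),cv2.resize(s[u[1]-32:u[1]+32,u[0]-25:u[0]+25],(312,400),interpolation=cv2.INTER_CUBIC)])[:,:,::-1])
```

```text
goal [486.26766807 195.77750589]
at [485.9  195.62 116.34] yaw -166.78 tilt 0.07 offset [-0.013  0.003  0.645] twist -0.1
[ 0.05729243 -0.10560553 -2.61525301]
```

View pics/w6b.png

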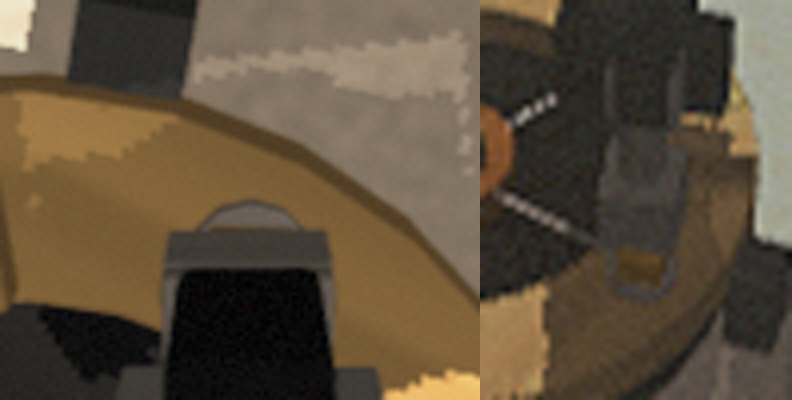

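The barrel hangs centred over nipple 1. The collar arc and nipple edge show symmetrically at (250,215), and the side view shows the brass right under the barrel. Going down gently.

>>> step_arm(
  jaw=[0, 0, 0, 0, 0, 0, 0, 0],
  offset=[
    [-0.01, 0, 0.06],
    [-0.01, 0, 0.12],
    [-0.01, 0, 0.18],
    [-0.01, 0, 0.24],
    [-0.01, 0, 0.3],
    [-0.01, 0, 0.36],
    [-0.01, 0, 0.4],
    [-0.01, 0, 0.4],
  ],
  twist=[0, 0, 0, 0, 0, 0, 0, 0],
)

```text
time: 7.42
ee_pos: [486.9, 195.9, 105.4]
orientation: [-0.362, 3.118, -0.001]
contact_force: [-0.8, 0.6, -1.5]
width: 15.2
```

Run:
```python
from h import *
plan([486.27,195.78,97],-166.68);o=r.observe();print(o['contact_force'],o['moment'])
```

```text
at [486.88 195.92 105.43] yaw -166.74 tilt 0.14 offset [0.021 0.    0.281] twist -0.06
[-0.81032691  0.62332854 -1.5094403 ] [-0.00737007 -0.00021825  0.03410755]
```

>>> step_arm(
  jaw=[0, 0, 0, 0, 0, 0, 0, 0],
  offset=[
    [0, 0, 0.05],
    [0, 0, 0.1],
    [0, 0, 0.15],
    [0, 0, 0.2],
    [0, 0, 0.24],
    [0, 0, 0.28],
    [0, 0, 0.3],
    [0, 0, 0.3],
  ],
  twist=[0, 0, 0, 0, 0, 0, 0, 0],
)

```text
time: 8.08
ee_pos: [487.0, 195.9, 96.9]
orientation: [-0.362, 3.118, -0.001]
contact_force: [-1.7, -1.7, 5.1]
width: 15.2
```

Run:
```python
from h import *
plan([486.27,195.78,97],-166.68);o=r.observe();print(o['contact_force'],o['moment'])
```

```text
at [486.98 195.92  96.88] yaw -166.74 tilt 0.15 offset [ 0.024  0.001 -0.004] twist -0.06
[-1.67118498 -1.71901014  5.07150765] [-0.23622021  0.54214234  0.0018971 ]
```

Seated: 5 N upward at TCP z 96.9, which puts the foot at about 44. Now I feel for the play clockwise.

>>> step_arm(
  jaw=[0, 0, 0],
  offset=[
    [-0.01, 0, 0.02],
    [-0.01, 0, 0.02],
    [-0.01, 0, 0.02],
  ],
  twist=[1.5, 3, 3],
)

```text
time: 8.33
ee_pos: [487.3, 195.9, 96.9]
orientation: [-0.278, 3.127, -0.001]
contact_force: [-4.4, -2.9, 7.5]
width: 14.7
```

```bash
cat > q.py <<'E'
from h import *
p,R=tool();o=r.observe();print('p',p.round(2),'yaw',np.degrees(np.arctan2(R[1,0],R[0,0])).round(2),'F',o['contact_force'].round(2),'M',o['moment'].round(3),'t',o['time'],'w',round(o['width'],1),'j6',o['joint_pos'][5].round(2))
E
python3 q.py
```

```text
p [487.26 195.87  96.91] yaw -169.83 F [-4.4  -2.87  7.55] M [-0.436  0.991  0.123] t 8.3333 w 14.7 j6 -1.43
```

>>> step_arm(
  jaw=[0, 0, 0],
  offset=[
    [0, 0, 0.02],
    [0, 0, 0.02],
    [0, 0, 0.02],
  ],
  twist=[1, 2, 2],
)

```text
time: 8.58
ee_pos: [487.1, 195.8, 96.9]
orientation: [-0.222, 3.131, -0.001]
contact_force: [-4.5, -2.0, 8.6]
width: 15.1
```

```bash
python3 q.py
```

```text
p [487.14 195.8   96.89] yaw -171.89 F [-4.54 -2.04  8.62] M [-0.478  1.076  0.066] t 8.5833 w 15.1 j6 -1.4
```

>>> step_arm(
  jaw=[0, 0, 0],
  offset=[
    [0, 0, 0.02],
    [0, 0, 0.02],
    [0, 0, 0.02],
  ],
  twist=[1, 2, 2],
)

```text
time: 8.83
ee_pos: [487.1, 195.9, 96.9]
orientation: [-0.166, 3.135, -0.001]
contact_force: [-5.1, -0.6, 7.3]
width: 15.2
```

```bash
python3 q.py
```

```text
p [487.06 195.88  96.91] yaw -173.94 F [-5.07 -0.56  7.31] M [-0.206  1.16   0.065] t 8.8333 w 15.2 j6 -1.36
```

>>> step_arm(
  jaw=[0, 0, 0],
  offset=[
    [0, 0, 0.02],
    [0, 0, 0.02],
    [0, 0, 0.02],
  ],
  twist=[1, 2, 2],
)

```text
time: 9.08
ee_pos: [486.9, 196.0, 96.9]
orientation: [-0.11, 3.138, -0.001]
contact_force: [-4.9, -0.9, 8.0]
width: 14.9
```

```bash
python3 q.py
```

```text
p [486.92 196.02  96.88] yaw -176.0 F [-4.86 -0.87  8.04] M [-0.02   1.076  0.057] t 9.0833 w 14.9 j6 -1.33
```

>>> step_arm(
  jaw=[0, 0, 0],
  offset=[
    [0.04, 0, -0.01],
    [0.04, 0, -0.01],
    [0.04, 0, -0.01],
  ],
  twist=[0, 0, 0],
)

```text
time: 9.33
ee_pos: [485.8, 196.0, 97.2]
orientation: [-0.11, 3.137, -0.001]
contact_force: [0.5, 0.6, -1.3]
width: 15.1
```

```bash
python3 q.py
```

```text
p [485.79 196.02  97.22] yaw -175.99 F [ 0.45  0.64 -1.31] M [0.175 0.017 0.004] t 9.3333 w 15.1 j6 -1.33
```

>>> step_arm(
  jaw=[0, 0, 0],
  offset=[
    [0.03, 0, -0.01],
    [0.03, 0, -0.01],
    [0.03, 0, -0.01],
  ],
  twist=[0, 0, 0],
)

```text
time: 9.58
ee_pos: [485.2, 196.0, 97.5]
orientation: [-0.11, 3.136, -0.0]
contact_force: [4.5, 1.9, -5.3]
width: 15.1
```

```bash
python3 q.py
```

```text
p [485.23 195.97  97.5 ] yaw -175.99 F [ 4.51  1.88 -5.3 ] M [ 0.303 -1.02   0.045] t 9.5833 w 15.1 j6 -1.33
```

>>> step_arm(
  jaw=[0, 0, 0, 0, 0, 0],
  offset=[
    [-0.02, 0, 0.015],
    [-0.02, 0.005, 0.015],
    [-0.022, 0.008, 0.015],
    [-0.024, 0.012, 0.015],
    [-0.024, 0.015, 0.015],
    [-0.024, 0.015, 0.015],
  ],
  twist=[0, 5, 10, 15, 20, 20],
)

```text
time: 10.08
ee_pos: [486.0, 196.9, 97.1]
orientation: [0.445, 3.106, 0.002]
contact_force: [1.9, 3.6, -2.1]
width: 15.4
```

```bash
python3 q.py
```

```text
p [485.99 196.93  97.07] yaw 163.69 F [ 1.92  3.57 -2.14] M [ 0.881 -0.508  0.07 ] t 10.0833 w 15.4 j6 -0.97
```

>>> step_arm(
  jaw=[0, 0, 0, 0, 0, 0],
  offset=[
    [0, 0.015, 0],
    [-0.004, 0.028, 0],
    [-0.008, 0.04, 0],
    [-0.012, 0.052, 0],
    [-0.016, 0.061, 0],
    [-0.016, 0.061, 0],
  ],
  twist=[4, 9, 14, 19, 22.7, 22.7],
)

```text
time: 10.58
ee_pos: [486.8, 198.3, 97.0]
orientation: [1.052, 2.957, 0.002]
contact_force: [-0.2, -2.2, -0.3]
width: 15.1
```

```bash
python3 q.py
```

```text
p [486.76 198.27  96.98] yaw 140.84 F [-0.15 -2.17 -0.27] M [-0.477 -0.046  0.006] t 10.5833 w 15.1 j6 -0.57
```

```bash
cat > eq.py <<'E'
from h import *
import sys
D=[(-175.99,485.79,196.02,.45,.64),(163.69,485.99,196.93,1.92,3.57),(140.84,486.76,198.27,-.15,-2.17),(-166.74,486.98,195.92,-1.67,-1.72)]
D+=eval(sys.argv[2]) if len(sys.argv)>2 else []
A=[];b=[]
for w,x,y,fx,fy in D:
    c,s=np.cos(np.radians(w)),np.sin(np.radians(w))
    A+=[[1,0,c,s],[0,1,s,-c]];b+=[x+fx/6,y+fy/6]
A=np.array(A)
q,*_=np.linalg.lstsq(A,np.array(b),rcond=None);print('N',q[:2],'f',-q[2:],(A@q-b).round(2))
w=float(sys.argv[1]);c,s=np.cos(np.radians(w)),np.sin(np.radians(w))
plan([q[0]+q[2]*c+q[3]*s,q[1]+q[2]*s-q[3]*c,97],w)
E
python3 eq.py 118; python3 eq.py 97
```

```text
N [488.97645243 196.56035309] f [-2.74505145  0.19720672] [ 0.39  0.04 -0.02 -0.38 -0.01  0.23 -0.35  0.11]
at [486.76 198.27  96.98] yaw 140.84 tilt 0.16 offset [-0.006  0.032 -0.001] twist 22.84
N [488.97645243 196.56035309] f [-2.74505145  0.19720672] [ 0.39  0.04 -0.02 -0.38 -0.01  0.23 -0.35  0.11]
at [486.76 198.27  96.98] yaw 140.84 tilt 0.16 offset [-0.023  0.061 -0.   ] twist 43.84
```

>>> step_arm(
  jaw=[0, 0, 0, 0, 0, 0, 0, 0],
  offset=[
    [-0.001, 0.006, 0],
    [-0.002, 0.014, 0],
    [-0.004, 0.024, 0],
    [-0.006, 0.032, 0],
    [-0.01, 0.039, 0],
    [-0.014, 0.046, 0],
    [-0.017, 0.052, 0],
    [-0.017, 0.052, 0],
  ],
  twist=[5, 11, 17, 23, 28, 33, 37, 37],
)

```text
time: 11.25
ee_pos: [488.2, 199.0, 97.0]
orientation: [1.937, 2.47, 0.002]
contact_force: [1.4, -1.3, -0.1]
width: 15.4
```

```bash
python3 q.py; python3 eq.py 96.3
```

```text
p [488.2  199.    97.02] yaw 103.8 F [ 1.39 -1.34 -0.08] M [-0.358 -0.354  0.046] t 11.25 w 15.4 j6 0.08
N [488.97645243 196.56035309] f [-2.74505145  0.19720672] [ 0.39  0.04 -0.02 -0.38 -0.01  0.23 -0.35  0.11]
at [488.2  199.    97.02] yaw 103.8 tilt 0.16 offset [0.006 0.011 0.001] twist 7.5
```

>>> step_arm(
  jaw=[0, 0, 0, 0, 0, 0],
  offset=[
    [0, 0.005, 0],
    [0, 0.01, 0],
    [0, 0.01, 0],
    [0, 0.01, 0],
    [0, 0.01, 0],
    [0, 0.01, 0],
  ],
  twist=[3, 6, 7.5, 7.5, 7.5, 7.5],
)

```text
time: 11.75
ee_pos: [488.5, 199.0, 97.0]
orientation: [2.091, 2.341, 0.003]
contact_force: [1.0, -1.8, -1.0]
width: 15.3
```

```bash
python3 q.py; python3 eq.py 103.3
```

```text
p [488.52 199.01  97.03] yaw 96.47 F [ 1.04 -1.84 -0.97] M [-0.269 -0.42   0.069] t 11.75 w 15.3 j6 0.21
N [488.97645243 196.56035309] f [-2.74505145  0.19720672] [ 0.39  0.04 -0.02 -0.38 -0.01  0.23 -0.35  0.11]
at [488.52 199.01  97.03] yaw 96.47 tilt 0.16 offset [ 0.007 -0.011  0.001] twist -6.83
```

Mz = 0.069 N m, so the nipple is being driven. The key is at yaw 96.5, i.e. 90° plus 7° of play from the start. Next I back off into the play and lift clear.

>>> step_arm(
  jaw=[0, 0, 0, 0, 0, 0, 0, 0],
  offset=[
    [0.003, -0.005, 0],
    [0.007, -0.011, 0],
    [0.007, -0.011, 0],
    [0.007, -0.011, 0],
    [0.007, -0.011, -0.1],
    [0.007, -0.011, -0.3],
    [0.007, -0.011, -0.5],
    [0.007, -0.011, -0.7],
  ],
  twist=[-3, -6, -7, -7, -7, -7, -7, -7],
)

```text
time: 12.42
ee_pos: [488.2, 199.2, 118.9]
orientation: [1.944, 2.464, 0.003]
contact_force: [-0.8, -0.5, -1.3]
width: 15.0
```

```bash
python3 q.py; python3 -c "
from h import *
plan([567+62*0.99,261,155],188.5)
plan([489,197-62,155],103.3)"
```

```text
p [488.19 199.24 118.89] yaw 103.45 F [-0.84 -0.54 -1.33] M [0.019 0.051 0.006] t 12.4167 w 15.0 j6 0.08
at [488.19 199.24 118.89] yaw 103.45 tilt 0.18 offset [ 0.914  5.027 -1.189] twist -85.05
at [488.19 199.24 118.89] yaw 103.45 tilt 0.18 offset [-2.09  -0.468 -1.203] twist 0.15
```

>>> step_arm(
  jaw=[0, 0, 0, 0, 0, 0, 0, 0],
  offset=[
    [0, 0, -0.5],
    [0.1, 0.4, -1.0],
    [0.3, 1.0, -1.2],
    [0.4, 1.6, -1.2],
    [0.6, 2.2, -1.2],
    [0.8, 2.8, -1.2],
    [0.9, 3.4, -1.2],
    [1.0, 4.0, -1.2],
  ],
  twist=[0, -6, -13, -20, -27, -34, -41, -48],
)

```text
time: 13.08
ee_pos: [598.5, 256.8, 155.8]
orientation: [0.765, 3.044, 0.001]
contact_force: [0.6, -0.1, -1.5]
width: 14.9
```

```bash
python3 -c "
from h import *
plan([630,269.6,154],188.5)"
```

```text
at [598.52 256.84 155.84] yaw 151.79 tilt 0.2 offset [-0.723  0.871  0.065] twist -36.71
```

>>> step_arm(
  jaw=[0, 0, 0, 0, 0, 0, 0, 0],
  offset=[
    [-0.2, 0.2, 0],
    [-0.4, 0.4, 0],
    [-0.6, 0.65, 0],
    [-0.72, 0.87, 0.06],
    [-0.72, 0.87, 0.06],
    [-0.72, 0.87, 0.06],
    [-0.72, 0.87, 0.06],
    [-0.72, 0.87, 0.06],
  ],
  twist=[-7, -14, -21, -28, -35, -36.7, -36.7, -36.7],
)

```text
time: 13.75
ee_pos: [629.9, 269.7, 154.6]
orientation: [-0.229, 3.129, -0.0]
contact_force: [-0.4, 0.1, -1.6]
width: 15.3
```

```bash
python3 q.py
python3 - <<'E'
from h import *
c=shot('wrist','w7');im=c['image'];out=[]
for X in([568.8,260.4,56],[488.9,196.6,56]):
    u=proj(c,X);x,y=int(u[0])-20,int(u[1])-20;print(u,x,y)
    out.append(cv2.resize(im[y:y+40,x:x+40],(400,400),interpolation=cv2.INTER_CUBIC))
out.append(cv2.resize(cv2.convertScaleAbs(im[170:250,222:282],alpha=2),(300,400),interpolation=cv2.INTER_CUBIC)[:, :])
a=np.hstack(out[:2]);b=np.zeros((200,800,3),np.uint8);b[:,:300]=cv2.resize(out[2],(300,400))[:200]
cv2.imwrite('pics/w7b.png',np.vstack([a,b])[:,:,::-1])
E
```

```text
p [629.88 269.66 154.62] yaw -171.61 F [-0.43  0.12 -1.6 ] M [-0.029  0.026 -0.028] t 13.75 w 15.3 j6 -1.37
[251.29624217 105.51308257] 231 85
[168.91881466 -40.01470586] 148 -60
```

View pics/w7b.png

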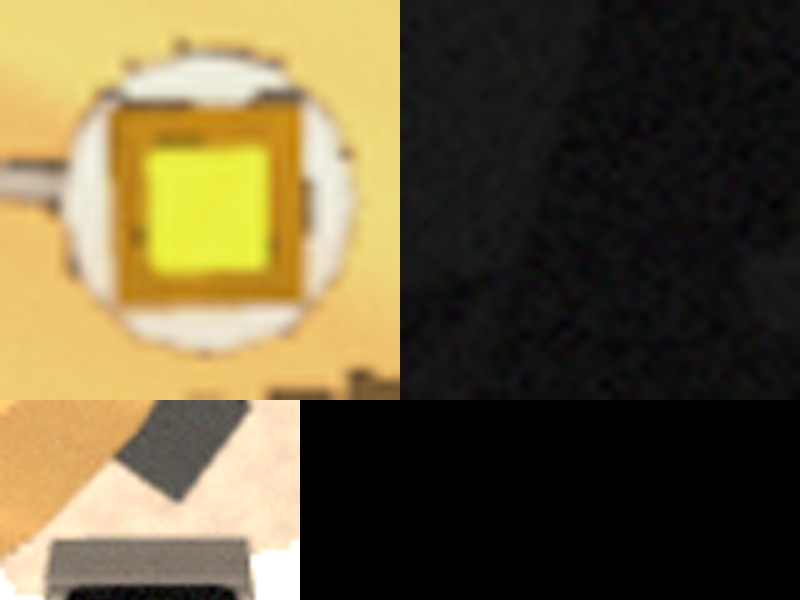

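Nipple 2: top face x 146–268, y 147–272, square to the tool within about 1°. The foot edge is at (50–250, 540). Nipple 1 is outside this frame, so I'll check it from the hover.

Run:
```python
from h import *
c=load('w7');p,R=tool()
n,f=rel(c,(251.25,105.45),(232,197.5),(271.8,197.5),58,101.6,p,R)
print('N2',(p+R@n)[:2]); f2=np.array([-2.74,.2,53])
t=p+R@(n-f2);print(t); print(((n-f2)/30).round(3))
```

```text
nip in tool [62.27 -0.22 96.37] foot [-3.08  0.2  52.97] w 24.4 move [ 2.178 -0.014  1.447]
N2 [568.69004091 260.35520346]
[565.80770941 259.75167611 110.98939063]
[ 2.167 -0.014  1.446]
```

>>> step_arm(
  jaw=[0, 0, 0, 0, 0, 0, 0, 0],
  offset=[
    [0.6, 0, 0],
    [1.3, -0.01, 0],
    [1.9, -0.01, 0],
    [2.17, -0.01, 0.2],
    [2.17, -0.01, 0.6],
    [2.17, -0.01, 1.0],
    [2.17, -0.01, 1.2],
    [2.17, -0.01, 1.2],
  ],
  twist=[0, 0, 0, 0, 0, 0, 0, 0],
)

```text
time: 14.47
ee_pos: [565.4, 259.5, 115.8]
orientation: [-0.229, 3.133, -0.002]
contact_force: [-0.1, 0.3, -1.6]
width: 14.9
```

```bash
python3 q.py
python3 - <<'E'
from h import *
plan([565.8,259.8,97.3],188.4)
c=shot('wrist','w8');im=c['image']
u=proj(c,[488.9,196.6,56]);x,y=int(u[0])-20,max(int(u[1])-20,0);print(u,x,y)
a=cv2.resize(im[y:y+40,x:x+40],(400,400),interpolation=cv2.INTER_CUBIC)
b=cv2.resize(im[140:240,200:300],(400,400),interpolation=cv2.INTER_CUBIC)
cv2.imwrite('pics/w8b.png',np.hstack([a,b])[:,:,::-1])
E
```

```text
p [565.36 259.51 115.84] yaw -171.65 F [-0.13  0.25 -1.64] M [-0.016  0.059 -0.017] t 14.4667 w 14.9 j6 -1.34
at [565.36 259.51 115.84] yaw -171.65 tilt 0.07 offset [-0.016  0.008  0.618] twist -360.05
[161.97008866  66.85287632] 141 46
```

View pics/w8b.png

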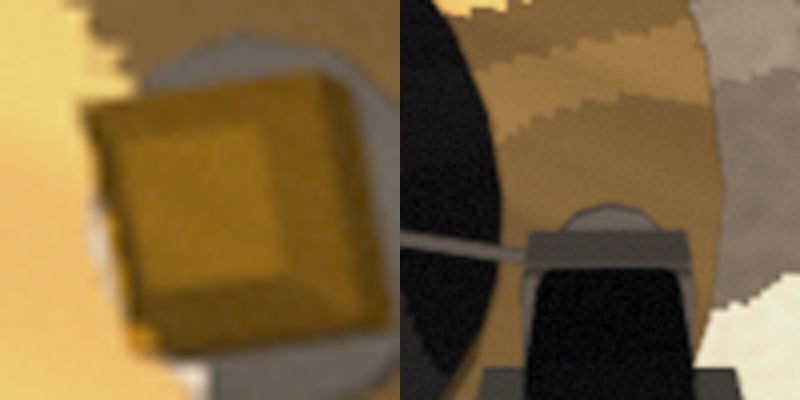

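Nipple 1 is visible on the left (top face (118,143),(268,122),(288,275),(150,293)). On the right, the barrel is centred over nipple 2's collar arc (610,215).

Run:
```python
from h import *
c=load('w8')
for z,C in((58,[(118,143),(268,122),(288,275),(150,293)]),(54,[(90,103),(325,72),(388,330),(140,355)])):
    W=[ray(c,141+(u+.5)/10-.5,46+(v+.5)/10-.5,z)[:2] for u,v in C]
    for i in range(4):
        e=W[(i+1)%4]-W[i];print(z,np.linalg.norm(e).round(1),(np.degrees(np.arctan2(e[1],e[0]))%90).round(1))
    print(np.mean(W,0))
```

```text
58 8.6 15.7
58 8.1 12.3
58 8.0 15.3
58 8.1 16.6
[488.80665013 196.64962088]
54 13.6 15.3
54 14.2 19.5
54 14.6 13.8
54 13.8 15.6
[488.82577009 197.32641207]
```

Nipple 1 stands at about 15.5°, against 13.3° expected: turned about 88–90°, within tolerance. Down onto nipple 2.

>>> step_arm(
  jaw=[0, 0, 0, 0, 0, 0, 0, 0],
  offset=[
    [-0.01, 0.01, 0.06],
    [-0.01, 0.01, 0.12],
    [-0.01, 0.01, 0.18],
    [-0.01, 0.01, 0.24],
    [-0.01, 0.01, 0.3],
    [-0.01, 0.01, 0.35],
    [-0.01, 0.01, 0.38],
    [-0.01, 0.01, 0.38],
  ],
  twist=[0, 0, 0, 0, 0, 0, 0, 0],
)

```text
time: 15.18
ee_pos: [565.9, 260.0, 105.4]
orientation: [-0.229, 3.132, -0.001]
contact_force: [-0.3, -1.0, -1.5]
width: 14.9
```

```bash
python3 q.py
```

```text
p [565.92 259.98 105.38] yaw -171.65 F [-0.27 -0.98 -1.54] M [0.002 0.052 0.029] t 15.1833 w 14.9 j6 -1.34
```

>>> step_arm(
  jaw=[0, 0, 0, 0, 0, 0, 0, 0],
  offset=[
    [0, 0, 0.05],
    [0, 0, 0.1],
    [0, 0, 0.15],
    [0, 0, 0.2],
    [0, 0, 0.24],
    [0, 0, 0.27],
    [0, 0, 0.28],
    [0, 0, 0.28],
  ],
  twist=[0, 0, 0, 0, 0, 0, 0, 0],
)

```text
time: 15.85
ee_pos: [566.0, 259.9, 97.0]
orientation: [-0.229, 3.132, -0.001]
contact_force: [-0.4, -0.7, -2.2]
width: 14.8
```

```bash
python3 q.py
cat > tr.py <<'E'
from h import *
import sys
# key centred on nipple 2: foot offset f in tool, N2 ; print offsets for a series of yaws
N=np.array([568.7,260.4]) ; f=np.array([-2.74,.2])
p,R=tool(); y0=np.degrees(np.arctan2(R[1,0],R[0,0]))
for tw in map(float,sys.argv[1:]):
    w=np.radians(y0-tw); t=N-f[0]*np.array([np.cos(w),np.sin(w)])-f[1]*np.array([np.sin(w),-np.cos(w)])
    print(tw,(R.T@(np.array([*t,97])-p)/30).round(3))
E
python3 tr.py 0 5 15 25 35 45
```

```text
p [565.95 259.95  97.03] yaw -171.65 F [-0.35 -0.66 -2.18] M [-0.015  0.078  0.017] t 15.85 w 14.8 j6 -1.34
0.0 [-0.002 -0.005  0.001]
5.0 [-0.001  0.003  0.001]
15.0 [-0.003  0.019  0.001]
25.0 [-0.007  0.034  0.001]
35.0 [-0.014  0.048  0.001]
45.0 [-0.024  0.061  0.001]
```

Seated at z 97.0, same as on nipple 1. Take up the play and feel, then turn.

>>> step_arm(
  jaw=[0, 0, 0, 0],
  offset=[
    [0, 0, 0.02],
    [0, 0, 0.02],
    [0, 0.003, 0.02],
    [0, 0.003, 0.02],
  ],
  twist=[1.5, 3, 4, 4],
)

```text
time: 16.18
ee_pos: [566.2, 260.2, 96.9]
orientation: [-0.118, 3.137, -0.001]
contact_force: [-1.2, 0.2, 3.3]
width: 15.2
```

```bash
python3 q.py
```

```text
p [566.16 260.17  96.95] yaw -175.69 F [-1.2   0.16  3.27] M [-0.013  0.183  0.038] t 16.1833 w 15.2 j6 -1.27
```

>>> step_arm(
  jaw=[0, 0, 0, 0],
  offset=[
    [0, 0.003, 0],
    [0, 0.006, 0],
    [0, 0.01, 0],
    [0, 0.01, 0],
  ],
  twist=[2, 4, 6, 6],
)

```text
time: 16.52
ee_pos: [566.1, 260.5, 97.0]
orientation: [0.048, 3.139, -0.001]
contact_force: [-1.4, 0.3, 1.1]
width: 15.0
```

```bash
python3 q.py; python3 tr.py 5 10 15 20 25 30 35 40
```

```text
p [566.11 260.48  96.97] yaw 178.26 F [-1.45  0.27  1.13] M [-0.027  0.197  0.033] t 16.5167 w 15.0 j6 -1.17
5.0 [ 0.005  0.001 -0.001]
10.0 [ 0.005  0.009 -0.001]
15.0 [ 0.004  0.017 -0.001]
20.0 [ 0.002  0.025 -0.001]
25.0 [-0.001  0.033 -0.001]
30.0 [-0.004  0.04  -0.001]
35.0 [-0.008  0.047 -0.001]
40.0 [-0.012  0.054 -0.001]
```

>>> step_arm(
  jaw=[0, 0, 0, 0, 0, 0, 0, 0],
  offset=[
    [0.005, 0.001, 0],
    [0.005, 0.009, 0],
    [0.004, 0.017, 0],
    [0.002, 0.025, 0],
    [-0.001, 0.033, 0],
    [-0.004, 0.04, 0],
    [-0.008, 0.047, 0],
    [-0.012, 0.054, 0],
  ],
  twist=[5, 10, 15, 20, 25, 30, 35, 40],
)

```text
time: 17.18
ee_pos: [566.8, 262.1, 97.0]
orientation: [1.122, 2.931, 0.001]
contact_force: [1.5, -1.1, 0.0]
width: 15.1
```

```bash
python3 q.py; python3 tr.py 5 10 15 20 25 30 35 40
```

```text
p [566.76 262.08  96.98] yaw 138.12 F [ 1.51 -1.13  0.04] M [-0.123 -0.246  0.055] t 17.1833 w 15.1 j6 -0.46
5.0 [ 0.006  0.003 -0.001]
10.0 [ 0.006  0.011 -0.   ]
15.0 [ 0.004  0.019 -0.   ]
20.0 [ 0.003  0.027 -0.   ]
25.0 [ 0.     0.034 -0.   ]
30.0 [-0.003  0.041 -0.   ]
35.0 [-0.007  0.049 -0.   ]
40.0 [-0.011  0.055 -0.   ]
```

>>> step_arm(
  jaw=[0, 0, 0, 0, 0, 0, 0, 0],
  offset=[
    [0.006, 0.003, 0],
    [0.006, 0.011, 0],
    [0.004, 0.019, 0],
    [0.003, 0.027, 0],
    [0, 0.034, 0],
    [-0.003, 0.041, 0],
    [-0.007, 0.049, 0],
    [-0.011, 0.055, 0],
  ],
  twist=[5, 10, 15, 20, 25, 30, 35, 40],
)

```text
time: 17.85
ee_pos: [568.4, 262.8, 96.9]
orientation: [2.059, 2.368, 0.003]
contact_force: [0.9, -1.6, -0.2]
width: 14.7
```

```bash
python3 q.py; python3 tr.py 5 10 15 20 25 30 35 40
```

```text
p [568.39 262.84  96.95] yaw 97.98 F [ 0.95 -1.62 -0.19] M [-0.318 -0.319  0.051] t 17.85 w 14.7 j6 0.24
5.0 [ 0.01   0.    -0.002]
10.0 [ 0.009  0.008 -0.002]
15.0 [ 0.008  0.016 -0.002]
20.0 [ 0.006  0.024 -0.002]
25.0 [ 0.004  0.032 -0.002]
30.0 [ 0.001  0.039 -0.002]
35.0 [-0.003  0.046 -0.002]
40.0 [-0.008  0.053 -0.002]
```

>>> step_arm(
  jaw=[0, 0, 0, 0, 0, 0, 0, 0],
  offset=[
    [0.008, 0, 0],
    [0.009, 0.008, 0],
    [0.008, 0.016, 0],
    [0.006, 0.024, 0],
    [0.004, 0.032, 0],
    [0.001, 0.039, 0],
    [-0.003, 0.046, 0],
    [-0.008, 0.053, 0],
  ],
  twist=[5, 10, 15, 20, 25, 30, 35, 40],
)

```text
time: 18.52
ee_pos: [570.2, 262.4, 96.9]
orientation: [2.747, 1.518, 0.004]
contact_force: [-0.2, -2.9, 1.4]
width: 14.8
```

```bash
python3 q.py; python3 tr.py 5 10 15 20 25 30 35 40
```

```text
p [570.17 262.37  96.95] yaw 57.84 F [-0.22 -2.95  1.4 ] M [-0.66   0.036  0.056] t 18.5167 w 14.8 j6 0.94
5.0 [ 0.01  -0.005 -0.002]
10.0 [ 0.009  0.003 -0.002]
15.0 [ 0.008  0.011 -0.002]
20.0 [ 0.006  0.019 -0.002]
25.0 [ 0.004  0.026 -0.002]
30.0 [ 0.001  0.033 -0.002]
35.0 [-0.003  0.04  -0.002]
40.0 [-0.007  0.047 -0.002]
```

>>> step_arm(
  jaw=[0, 0, 0, 0, 0, 0, 0, 0],
  offset=[
    [0.006, -0.005, 0],
    [0.007, 0.003, 0],
    [0.007, 0.011, 0],
    [0.006, 0.018, 0],
    [0.004, 0.026, 0],
    [0.001, 0.033, 0],
    [-0.003, 0.04, 0],
    [-0.007, 0.047, 0],
  ],
  twist=[5, 10, 15, 20, 25, 30, 35, 40],
)

```text
time: 19.18
ee_pos: [571.3, 260.9, 97.0]
orientation: [3.101, 0.483, 0.005]
contact_force: [-1.0, -3.2, 2.6]
width: 15.2
```

```bash
python3 q.py; python3 tr.py 5 10 16
```

```text
p [571.26 260.9   96.97] yaw 17.7 F [-1.03 -3.23  2.65] M [-0.82   0.357  0.121] t 19.1833 w 15.2 j6 1.64
5.0 [ 0.005 -0.009 -0.001]
10.0 [ 0.005 -0.001 -0.001]
16.0 [ 0.003  0.009 -0.001]
```

>>> step_arm(
  jaw=[0, 0, 0, 0, 0, 0],
  offset=[
    [0, 0.005, 0],
    [0, 0.01, 0],
    [0, 0.014, 0],
    [0, 0.018, 0],
    [0, 0.018, 0],
    [0, 0.018, 0],
  ],
  twist=[4, 8, 12, 16, 16, 16],
)

```text
time: 19.68
ee_pos: [571.3, 260.1, 97.0]
orientation: [3.138, 0.051, 0.005]
contact_force: [-1.3, -3.0, 3.3]
width: 14.8
```

```bash
python3 q.py; python3 tr.py -7
```

```text
p [571.33 260.15  96.95] yaw 1.88 F [-1.28 -2.99  3.29] M [-0.613  0.512  0.051] t 19.6833 w 14.8 j6 1.91
-7.0 [ 0.002 -0.029 -0.002]
```

Now back off into the play, and lift.

>>> step_arm(
  jaw=[0, 0, 0, 0, 0, 0, 0, 0],
  offset=[
    [0, 0, 0],
    [0, 0, 0],
    [0, 0, 0],
    [0, 0, -0.05],
    [0, 0, -0.15],
    [0, 0, -0.35],
    [0, 0, -0.6],
    [0, 0, -0.9],
  ],
  twist=[-3, -6, -6.5, -6.5, -6.5, -6.5, -6.5, -6.5],
)

```text
time: 20.35
ee_pos: [571.2, 260.2, 124.6]
orientation: [3.13, 0.229, 0.004]
contact_force: [0.1, 0.2, -1.0]
width: 15.0
```

```bash
python3 q.py; python3 -c "
from h import *
plan([568.7-62,260.4-7,154],8.4)"
```

```text
p [571.22 260.21 124.65] yaw 8.36 F [ 0.1   0.25 -1.03] M [ 0.01  -0.044 -0.019] t 20.35 w 15.0 j6 1.8
at [571.22 260.21 124.65] yaw 8.36 tilt 0.24 offset [-2.158 -0.085 -0.984] twist -0.04
```

>>> step_arm(
  jaw=[0, 0, 0, 0, 0, 0, 0, 0],
  offset=[
    [0, 0, -0.5],
    [-0.4, 0, -0.9],
    [-1.0, -0.03, -0.98],
    [-1.6, -0.06, -0.98],
    [-2.0, -0.08, -0.98],
    [-2.16, -0.08, -0.98],
    [-2.16, -0.08, -0.98],
    [-2.16, -0.08, -0.98],
  ],
  twist=[0, 0, 0, 0, 0, 0, 0, 0],
)

```text
time: 21.02
ee_pos: [507.2, 253.4, 154.5]
orientation: [3.13, 0.229, 0.006]
contact_force: [-0.7, 0.2, -1.6]
width: 15.3
```

```bash
python3 q.py
python3 - <<'E'
from h import *
c=shot('wrist','w9');im=c['image'];out=[]
for X in([568.7,260.4,56],[488.9,196.6,56]):
    u=proj(c,X);x,y=int(u[0])-20,min(max(int(u[1])-20,0),344);print(u,x,y)
    out.append(cv2.resize(im[y:y+40,x:x+40],(400,400),interpolation=cv2.INTER_CUBIC))
cv2.imwrite('pics/w9b.png',np.hstack(out)[:,:,::-1])
E
```

```text
p [507.24 253.37 154.54] yaw 8.37 F [-0.72  0.24 -1.61] M [ 0.     0.071 -0.015] t 21.0167 w 15.3 j6 1.83
[254.82022252 106.83786885] 234 86
[321.23664612 224.37098217] 301 204
```

View pics/w9b.png

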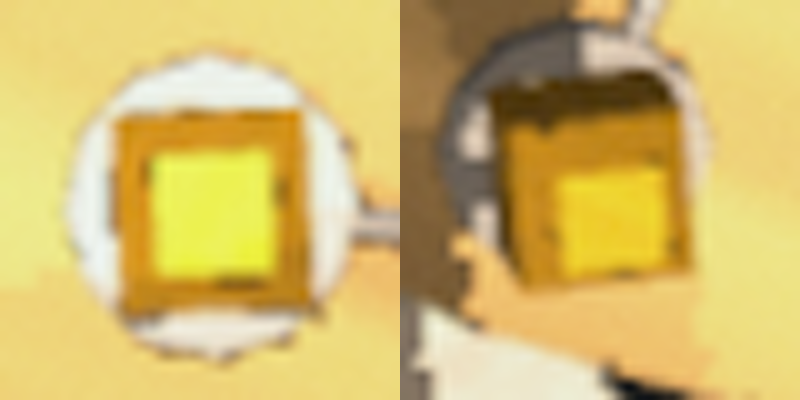

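Nipple 2 (left) is square to the tool again at yaw ≈8.4–10°, against 188.4–189.4° at the start, so about 180°. Nipple 1 (right) is unchanged at a few degrees' tilt. Back to the rest.

```bash
python3 -c "
from h import *
plan([562.1,-158.8,150],11.4)"
```

```text
at [507.37 253.31 154.27] yaw 8.35 tilt 0.26 offset [-0.191 13.856  0.186] twist -3.05
```

>>> step_arm(
  jaw=[0, 0, 0, 0, 0, 0, 0, 0],
  offset=[
    [0, 0.7, 0],
    [0, 1.8, 0],
    [0, 3.0, 0],
    [0, 4.2, 0],
    [-0.1, 5.4, 0],
    [-0.1, 6.6, 0],
    [-0.1, 7.8, 0],
    [-0.1, 9.0, 0],
  ],
  twist=[0, 0, 0, 0, -1, -2, -3, -3],
)

```text
time: 21.73
ee_pos: [544.2, -16.4, 155.2]
orientation: [3.123, 0.312, 0.006]
contact_force: [-0.1, 0.5, -0.8]
width: 14.8
```

```bash
python3 -c "
from h import *
plan([562.1,-158.8,120],11.4)"
```

```text
at [544.2  -16.38 155.23] yaw 11.4 tilt 0.28 offset [-0.357  4.768  1.19 ] twist -0.0
```

>>> step_arm(
  jaw=[0, 0, 0, 0, 0, 0, 0, 0],
  offset=[
    [-0.1, 1.0, 0],
    [-0.2, 2.1, 0.1],
    [-0.3, 3.1, 0.3],
    [-0.36, 4.0, 0.6],
    [-0.36, 4.6, 0.9],
    [-0.36, 4.77, 1.19],
    [-0.36, 4.77, 1.19],
    [-0.36, 4.77, 1.19],
  ],
  twist=[0, 0, 0, 0, 0, 0, 0, 0],
)

```text
time: 22.4
ee_pos: [562.0, -158.5, 119.5]
orientation: [3.124, 0.311, 0.004]
contact_force: [1.1, -0.4, -1.9]
width: 15.3
```

Run:
```python
from h import *
plan([562.1,-158.8,58],11.4)
c=shot('wrist','w10');d=shot('side','d10');s=shot('scene','s10')
# rest ellipse from the wrist view: orange mask
im=c['image'];h=cv2.cvtColor(im,cv2.COLOR_RGB2HSV)
u=proj(d,[560,-158,30]).astype(int);v=proj(s,[560,-158,30]).astype(int)
a=cv2.resize(im[90:240,170:340],(453,400),interpolation=cv2.INTER_CUBIC)
b=cv2.resize(d['image'][u[1]-30:u[1]+30,u[0]-25:u[0]+25],(333,400),interpolation=cv2.INTER_CUBIC)
cv2.imwrite('pics/w10b.png',np.hstack([a,b])[:,:,::-1])
```

```text
at [ 561.99 -158.45  119.51] yaw 11.39 tilt 0.2 offset [-0.003  0.007  2.05 ] twist -0.01
```

View pics/w10b.png

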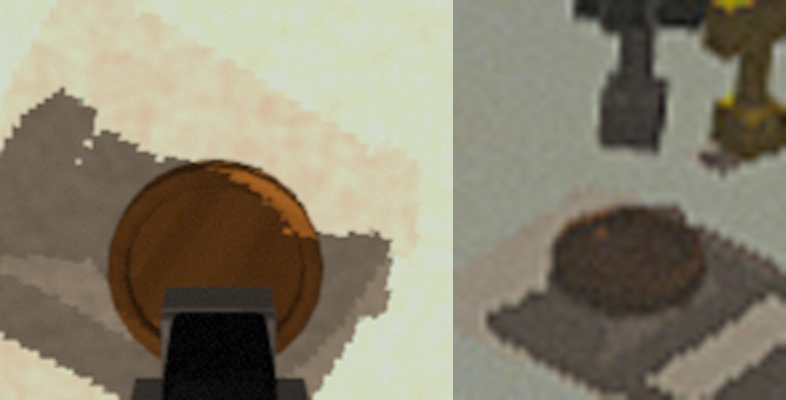

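The rest circle spans columns 108–323 with its top at row 160 in the wrist crop. The key hangs upright over it.

Run:
```python
from h import *
c=load('w10');p,R=tool();P=lambda x,y:R.T@(ray(c,170+(x+.5)/2.667-.5,90+(y+.5)/2.667-.5,12)-p)
print(P(108,264),P(323,264),P(217,160)-[32,0,0])
t=P(217,160)-[32,0,0]; print('rest',(p+R@t)[:2])
```

```text
[ -1.16084055 -32.51581225 108.53550309] [ -1.30903557  30.14244314 108.77322562] [ -2.78146479  -0.68056585 108.78108238]
rest [ 560.02994248 -158.12784053]
```

The foot is within about 1.5 mm of the rest centre. Lowering.

>>> step_arm(
  jaw=[0, 0, 0, 0, 0, 0, 0, 0],
  offset=[
    [0, -0.03, 0.3],
    [0, -0.03, 0.8],
    [0, -0.03, 1.2],
    [0, -0.03, 1.5],
    [0, -0.03, 1.7],
    [0, -0.03, 1.85],
    [0, -0.03, 1.95],
    [0, -0.03, 1.98],
  ],
  twist=[0, 0, 0, 0, 0, 0, 0, 0],
)

```text
time: 23.22
ee_pos: [562.5, -157.2, 61.0]
orientation: [3.123, 0.314, 0.007]
contact_force: [-0.3, 0.0, -1.4]
width: 15.2
```

```bash
python3 q.py
```

```text
p [ 562.5  -157.18   61.01] yaw 11.47 F [-0.31  0.04 -1.37] M [-0.063  0.04  -0.029] t 23.2167 w 15.2 j6 1.04
```

>>> step_arm(
  jaw=[0, 0, 0, 0],
  offset=[
    [0, 0, 0.04],
    [0, 0, 0.08],
    [0, 0, 0.1],
    [0, 0, 0.1],
  ],
  twist=[0, 0, 0, 0],
)

```text
time: 23.55
ee_pos: [562.5, -157.2, 58.1]
orientation: [3.122, 0.313, 0.007]
contact_force: [0.0, -0.2, -1.6]
width: 15.0
```

```bash
python3 q.py
```

```text
p [ 562.54 -157.25   58.09] yaw 11.47 F [ 0.   -0.16 -1.62] M [ 0.019 -0.012 -0.031] t 23.55 w 15.0 j6 1.04
```

>>> step_arm(
  jaw=[0, 0, 0, 0],
  offset=[
    [0, 0, 0.02],
    [0, 0, 0.04],
    [0, 0, 0.06],
    [0, 0, 0.06],
  ],
  twist=[0, 0, 0, 0],
)

```text
time: 23.88
ee_pos: [562.8, -157.3, 57.0]
orientation: [3.122, 0.314, 0.008]
contact_force: [-1.6, 1.2, 5.6]
width: 15.2
```

```bash
python3 q.py
```

```text
p [ 562.81 -157.3    56.97] yaw 11.47 F [-1.62  1.16  5.64] M [0.142 0.461 0.003] t 23.8833 w 15.2 j6 1.04
```

Standing on the floor of the rest. Open gently, with a little back-off as the pads swing.

>>> step_arm(
  jaw=[0.12, 0.22, 0.3, 0.4, 0.5, 0.6, 0.6, 0.6],
  offset=[
    [0, 0, 0],
    [0, 0, 0],
    [0, 0, 0],
    [0, 0, 0],
    [0, 0, 0],
    [0, 0, 0],
    [0, 0, 0],
    [0, 0, 0],
  ],
  twist=[0, 0, 0, 0, 0, 0, 0, 0],
  newtons=20,
)

```text
time: 24.55
ee_pos: [562.8, -157.3, 57.0]
orientation: [3.122, 0.314, 0.008]
contact_force: [0.3, -1.0, 0.4]
width: 51.1
```

>>> step_arm(
  jaw=[0.6, 0.6, 0.6, 0.6, 0.6, 0.6, 0.6, 0.6],
  offset=[
    [0, 0, -0.2],
    [0, 0, -0.6],
    [0, 0, -1.2],
    [0, 0, -2.2],
    [0, 0, -3.2],
    [0, 0, -4.2],
    [0, 0, -5.0],
    [0, 0, -5.0],
  ],
  twist=[0, 0, 0, 0, 0, 0, 0, 0],
)

```text
time: 25.22
ee_pos: [563.5, -157.3, 213.8]
orientation: [3.118, 0.313, 0.021]
contact_force: [-0.6, 0.9, 1.1]
width: 51.1
```

```bash
python3 q.py
python3 - <<'E'
from h import *
c=shot('wrist','w11');d=shot('side','d11')
a=cv2.resize(c['image'][100:300,150:350],(400,400),interpolation=cv2.INTER_CUBIC)
u=proj(d,[560,-158,30]).astype(int)
b=cv2.resize(d['image'][u[1]-30:u[1]+30,u[0]-30:u[0]+30],(400,400),interpolation=cv2.INTER_CUBIC)
cv2.imwrite('pics/w11b.png',np.hstack([a,b])[:,:,::-1])
print(proj(c,[560,-158,86]))
E
```

```text
p [ 563.49 -157.31  213.75] yaw 11.47 F [-0.62  0.86  1.12] M [-0.03  -0.036  0.01 ] t 25.2167 w 51.1 j6 1.04
[251.04288482 187.48889964]
```

Run:
```python
from h import *
for n,sel in(('w11',(130,250,200,310)),('d11',None),('d0',None)):
    c=load(n);g=cv2.cvtColor(c['image'],cv2.COLOR_RGB2GRAY)
    if sel is None: u=proj(c,[560,-158,72]).astype(int);sel=(u[1]-22,u[1]+12,u[0]-22,u[0]+22)
    y0,y1,x0,x1=sel;m=(g[y0:y1,x0:x1]<(25 if n=='w11' else 60)).astype(np.uint8)
    k,l,s,ce=cv2.connectedComponentsWithStats(m);i=1+np.argmax(s[1:,4]);q=cv2.minAreaRect(np.argwhere(l==i)[:,::-1].astype(np.int32))
    print(n,'area',s[i,4],'c',(ce[i]+[x0,y0]).round(1),'box',s[i,:4]+[x0,y0,0,0],q[1:], 'pred c',proj(c,[560,-158,72]))
c=load('w11');H=[560,-158]
print([proj(c,[560+a*25*np.cos(.2)-b*8*np.sin(.2),-158+a*25*np.sin(.2)+b*8*np.cos(.2),86]).round(0) for a in(1,-1) for b in(1,-1)])
```

```text
w11 area 1099 c [250.6 183. ] box [241 153  20  61] ((60.0, 19.0), 90.0) pred c [250.95523291 183.44538096]
d11 area 213 c [292.  168.8] box [283 163  19  16] ((15.0, 18.0), 90.0) pred c [292.42974679 167.65487228]
d0 area 216 c [293.5 168.5] box [284 162  20  17] ((18.507692337036133, 15.62208366394043), 5.710593223571777) pred c [292.42974679 167.65487228]
[array([241., 158.]), array([261., 158.]), array([242., 216.]), array([260., 216.])]
```

```bash
python3 -c "
from rig import r
print(r.sign_off())"
```

```text
the job is handed in; nothing more can be done
None
```

I trued both nipples as asked, stood the black key back in its round rest, let go and handed the job in at about 25 s. The sign-off gives no verdict.

- **Nipple 1:** I turned it one quarter turn clockwise. The camera afterwards put its flats about 2° short of the full 90°, give or take about 2°, against the ±5.7° allowed.
- **Nipple 2:** I turned it two quarter turns. The camera showed about 180°, give or take about 1.5°.
- **Play:** I turned past the 7° of play mainly by geometry. The torque felt on the key was too noisy to mark the contact point exactly, although it read 0.069 N m at the end of nipple 1's turn and about 0.05 on nipple 2, against the stated drag of 0.06 to 0.085.
- **Forces:** The highest force I read while seating and turning was about 10 N. The state was read only between moves, so brief peaks were not seen.
- **Key in its rest:** A last wrist-camera measurement put the handle within 0.5 px of where an upright key at the rest's centre should appear; the side camera agreed to about 1 px. I could not view this final picture, because the 12-picture limit was reached, so the check is numeric only.
- **Left alone:** I never worked on nipples 3 to 5 or went near the bystanders, and the yellow look-alike was not touched. I did not re-measure them at the end.

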